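# Start-of-shift check of the pendulum angle gauge

### The arm

A 6-joint arm with a two-finger parallel gripper is mounted at the origin on the work surface. World frame = base frame: x ahead of the robot, y to its left, z up, the work surface at z = 0. Lengths are in m, angles in rad, forces in N, time in s.
With the tool pointing down it reaches from about 0.3 to 0.75 m from the base axis. Payload 8.5 kg.
Tool frame: the origin (TCP) lies midway between the tips of the shut fingers; the grasp point (between the pads) lies 19 mm behind it; x points along the fingers, z is the direction in which the jaws open and shut, and the axes are right-handed (so a half turn about x gives the same grasp; the last joint's range is limited). The gripper opens to 88 mm and grips with 3 to 60 N. Pads are 18 mm wide; open, the fingers measure 123 mm over their backs; the gripper's body (75 mm by 187 mm) begins 45 mm behind the grasp point.
Start: joints at [-1.464, 0.381, 1.297, -0, 1.464, -0.215], TCP at [0.174, -0.522, 0.239] pointing down, gripper open.
Joint ranges: [-3.11, 3.11], [-0.89, 2.33], [0.22, 2.48], [-1.42, 4.56], [0.17, 2.85], [-2.88, 2.88]. Speed limits (rad/s): [2.39, 2.39, 3.14, 3.14, 3.14, 3.14].

### API

Orientations are given as a rotation vector (axis times angle).
In Python, from workcell import robot, snapshot, models gives the robot as it stands.
- The arm moves only by the tool step_arm, never from a script. Its argument "deltas" is a list of rows, each an object of numbers: "gripper": the finger opening in cm, from 0 to 8.81; "tx", "ty", "tz": the shift along the tool's x, y, z in cm; "ax", "ay", "az": the turn, a rotation vector about the tool's x, y, z in rad. In form: [{"gripper": .., "tx": .., "ty": .., "tz": .., "ax": .., "ay": .., "az": ..}, ...]. A call has 1 to 10 rows; each row shifts and turns the commanded pose from where the row before left it, along the tool's axes as they then stand; what a row does not reach is not made up. A row lasts 1/10 s, in which the tool goes at most 50 mm and 8.59 degrees, less where a joint would pass 70% of its speed; a pose out of reach is approached as far as the arm can. A call with a gripper value outside its range is refused whole. The fingers move at their own pace and stop on an object; "newtons" is the grip in N (left out, the last holds). Time passes only in rows, so rows that do not move let the fingers close. It gives the time, the measured TCP pose, the force and the opening at its end, in the units of the state.
- robot.observe(): the state, without advancing time (a new reading comes with each control period).
- snapshot(name): name is "side" or "top"; returns a dict with "img" (384x512x3 uint8, red, green, blue), "intrinsics" (3x3 intrinsics, pixels), "rvec" (rotation vector, rad) and "tvec" (3), from world to camera coordinates, as OpenCV has them. Camera axes: x right, y down, z forward; pixel columns grow to the right and rows downward; lengths in m; the calibration is good to about 2 mm. A picture is of the moment at which its call begins. There is no depth.
- robot.close_job(): hands the job in, once; it reports no verdict.
Trained networks look in a picture, given as the dict that the camera call returned (one of the last four; its "shot" number tells which), for a name from the list of things; names that differ only in an ending like _2 or _b are one class to them, and where a whole thing is asked for, a point or a joint stands for the part that bears it (a point fixed in the world has none). Each returns a list of dicts, best first, with "confidence" (0 to 1); they miss things now and then, are a little off and sometimes report something else, mostly with a low value. They report only what shows in the picture. A call takes as long as a camera call. They do not tell look-alikes from the thing itself.
- models.boxes_of(name, picture): "xyz" ([x, y, z] in m, in world coordinates, good to about 4 mm: the middle of the surface that is visible of it).
- models.regions_of(name, picture): "region" (384x512 bool, what is visible of it).
- models.tip_of(name, picture): "xyz" ([x, y, z] in m, in world coordinates, good to about 4 mm: a listed point, or the origin of a listed thing).
The state is a dict: "time": time; "qpos": joint angles; "joint_vel": joint speeds; "joint_torque": joint torques, N m; "tool_pos": TCP position; "orientation": TCP orientation; "contact_force": force on the tool from outside, world axes, zero at the start; "moment": the same for the moment, N m; "width": finger opening in m.
Only numpy, scipy, OpenCV 4.12 (cv2) and the standard library are available. Lean on these libraries where they do the work, as an engineer would, in place of code of your own. Each camera call takes 0.05 s, during which the arm holds its last target.

### The job

Check the pendulum angle gauge on its test stud: lift it up and off the hook, stand the middle of its foot level on the sprung domed stud so that the stud gives a little, then rock the gauge sideways on the stud until the swinging pointer settles on the dial's raised mark. Finish while still holding the gauge there in the gripper, dial upright, the stud pressed only part of the way down and the pointer at rest on the mark; do not put it down or let go. Leave the baking things around it where they are.

Things in the scene. Friction and masses are not known exactly. Their poses are not given: they have to be found in the camera images.
- gauge: loose pendulum angle gauge, 0.25 to 0.39 kg, 251 mm tall; origin under the middle of its foot, z up to the handle, x out of the dial face, y along the foot. Foot bar 26 (x) x 110 (y) x 10 mm; round dial 150 mm across, 12 mm thick, centre at z = 82 mm; window 34 mm wide, z = 157 to 196 mm; top bar 12 x 50 mm, z = 196 to 206 mm. Hangs by the top bar, foot 35 mm above the bench, heading as the stand
- handle (a point): point inside the gauge's black handle block, 232 mm above the underside of the foot, a good place to grip. The block is 28 mm wide along the gauge's y and 20 mm along its x, from z = 206 mm (top bar) to 251 mm
- foot_mid (a point): middle of the underside of the gauge's foot (the gauge's origin)
- pointer (a joint): swinging pointer hanging freely by gravity from the dial's centre; settles in about 1.5 s. Angle from the dial's own straight-down line, rad: 0 with the gauge upright; when settled it equals the gauge's sideways tilt, positive when its top is tipped to its own -y side (right-handed turn about its x axis)
- mark (a joint): raised dark tab 8 mm wide at the lower edge of the dial, set somewhere between 0.22 and 0.5 rad on the same scale as the pointer; it stays where it is. The pointer is on the mark when both joints read the same
- pointer_tip (a point): tip of the pointer, 62 mm from the dial's centre
- mark_tip (a point): inner end of the mark, 62 mm from the dial's centre
- stand: fixed hook stand; origin on the bench under the hanging gauge. Base plate 110 x 100 x 10 mm; post 14 x 18 mm, 231 mm tall, 32 mm behind (-x of) the origin; a flat peg 16 mm wide, 8 mm thick runs from it along the stand's +x (roughly away from the robot) to a lip at x = 22 to 28 mm
- peg_top (a point): top of the peg under the gauge's top bar, 231 mm above the bench; the lip at the peg's end stands 10 mm higher. To take the gauge off, raise it 14 to 24 mm, then draw it at least 50 mm along the stand's +x
- stud_block: fixed aluminium block 60 x 60 x 40 mm on a 100 x 100 mm base plate, origin at the centre of its underside; the sprung steel stud stands up out of its middle
- stud_top (a point): top of the stud's dome (ball-shaped, radius 14 mm), 76 mm above the bench when free; it goes down with the stud
- stud (a joint): how far the stud is pressed down, m: 0 free, 0.014 fully down; spring 400 N/m with 0.4 N needed to start it, about 2.8 N at 6 mm
- bowl: steel mixing bowl 200 mm across, 80 mm high, on a bench scale; bystander, origin at its underside
- cake_ring: steel cake ring 100 mm across, 45 mm high; bystander, origin at its underside
- palette_knife: palette knife lying on the bench; bystander
- tub: open white plastic tub 180 x 140 x 70 mm; bystander, origin at its underside
There are look-alikes about, which are no part of the job. Leave any turquoise look-alike of the gauge alone. Several things have the shape of the stud_block; the one meant has the colours described above.

How it is judged:
On the way, in this order (a step that is already met when the one before it is completed fails the run):
1. the gauge is lifted off the hook and carried clear of it in the gripper (distance between handle and peg_top above 0.09 m and contact force between gauge and stand below 0.05 N and contact force between the fingers and gauge above 1 N and height (world z) of foot_mid above 0.045 m), for 0.1 s.
2. the middle of its foot stands about level on the stud (within 0.12 rad) and presses it down at least 1 mm (contact force between gauge and stud_block above 0.3 N and value of joint stud above 0.001 m and angle between gauge's own z axis and vertical below 0.12 rad and horizontal distance between foot_mid and stud_top below 0.025 m), for 0.1 s.
At the end, for the whole second after the job is handed in: Gripped and still, off the hook, rocked 0.13 to 0.65 rad, middle of the foot within 30 mm of the stud's axis and pressing the stud 1 to 12.5 mm down; pointer still (0.15 rad/s), its tip within 4.5 mm of the mark's; dial face within 0.3 rad of vertical (distance between pointer_tip and mark_tip below 0.0045 m and velocity of joint pointer between -0.15 and 0.15 rad/s and contact force between gauge and stud_block above 0.3 N and value of joint stud between 0.001 and 0.0125 m and horizontal distance between foot_mid and stud_top below 0.03 m and angle between gauge's own z axis and vertical between 0.13 and 0.65 rad and angle between gauge's own x axis and vertical between 1.27 and 1.87 rad and contact force between the fingers and gauge above 1 N and contact force between gauge and stand below 0.05 N and height (world z) of foot_mid above 0.05 m and linear speed of gauge below 0.02 m/s); the arm keeps its last pose, push and grip.
It fails at once if a bystander (bowl, cake ring, palette knife or tub) is moved by more than 20 mm (distance of any of bowl, cake_ring, palette_knife, tub from where it was at the start of the episode above 0.02 m).
It also fails if it takes over 54 s, if anything falls off the work surface, if the arm or the gripper's body presses on something with over 40 N, if the wrist force passes 120 N, or if a joint passes its speed limit or range.

## Working session

There is one attempt and no reset: what is moved stays moved. The work goes in short steps, Python scripts to look and compute and a tool call to move; the robot and the scene stay as the last step left them, time stands still between calls to the robot, and variables do not carry over. Pictures are saved under pics/ and viewed, and the job is handed in when it is done.

Besides the shell and the picture viewer there is one more tool, called after "Call:" as a command line: name --argument value ..., lists and objects as JSON in quotes. step_arm: Moves the arm, as the interface text tells. Its arguments: {"type":"object","properties":{"deltas":{"type":"array","items":{"type":"object","properties":{"gripper":{"type":"number"},"tx":{"type":"number"},"ty":{"type":"number"},"tz":{"type":"number"},"ax":{"type":"number"},"ay":{"type":"number"},"az":{"type":"number"}}}},"newtons":{"type":"number"}},"required":["deltas"]}

```bash
mkdir -p pics; ls; cat > h.py <<'E'
import numpy as np, cv2
from workcell import robot, snapshot, models
from scipy.spatial.transform import Rotation as R
def save(s,n): cv2.imwrite(f'pics/{n}.png', cv2.cvtColor(s['img'],cv2.COLOR_RGB2BGR))
def proj(s,p): return cv2.projectPoints(np.array(p,float).reshape(-1,3),s['rvec'],s['tvec'],s['intrinsics'],None)[0].reshape(-1,2)
def show(l,k='xyz',n=4): return [(np.round(d[k],3).tolist(),round(d['confidence'],2)) for d in l[:n]]
E
python3 - <<'E'
from h import *
for n in ['side','top']:
    s=snapshot(n); save(s,n+'0')
    for k in ['handle','foot_mid','peg_top','stud_top','pointer_tip','mark_tip']: print(n,k,show(models.tip_of(k,s)))
    for k in ['gauge','stand','stud_block']: print(n,k,show(models.tip_of(k,s)))
    C=R.from_rotvec(np.ravel(s['rvec'])).as_matrix(); print('cam',-C.T@np.ravel(s['tvec']),C[2])
print(robot.observe())
E
```

```text
pics
side handle [([0.275, -0.276, 0.231], 0.97), ([0.488, -0.211, 0.266], 0.67)]
side foot_mid [([0.276, -0.274, 0.0], 0.77), ([0.49, -0.205, 0.034], 0.67)]
side peg_top [([0.489, -0.209, 0.224], 0.95), ([0.491, -0.209, 0.001], 0.54)]
side stud_top [([0.512, 0.143, 0.075], 0.68), ([0.338, 0.141, 0.078], 0.6)]
side pointer_tip []
side mark_tip [([0.493, -0.21, -0.001], 0.58)]
side gauge [([0.489, -0.206, 0.03], 0.83), ([0.276, -0.277, 0.002], 0.61)]
side stand [([0.492, -0.207, -0.0], 0.63)]
side stud_block [([0.34, 0.14, -0.003], 0.97), ([0.509, 0.146, -0.002], 0.65)]
cam [0.26969659 0.68515527 0.9550925 ] [ 0.25328966 -0.61245701 -0.74882626]
top handle [([0.487, -0.207, 0.268], 0.85), ([0.274, -0.277, 0.232], 0.83)]
top foot_mid [([0.487, -0.208, 0.033], 0.84), ([0.273, -0.278, -0.001], 0.62)]
top peg_top [([0.487, -0.208, 0.237], 0.55)]
top stud_top [([0.508, 0.149, 0.081], 0.6), ([0.489, -0.209, 0.033], 0.6), ([0.484, -0.209, 0.236], 0.53), ([0.342, 0.139, 0.08], 0.42)]
top pointer_tip []
top mark_tip []
top gauge [([0.276, -0.278, 0.001], 0.78), ([0.487, -0.21, 0.035], 0.58)]
t
[... 190 characters left out ...]
0951] [ 0.09660889  0.0218663  -0.9950822 ]
{'time': 1.0, 'qpos': array([-1.46429063e+00,  3.80604923e-01,  1.29737249e+00,  2.10011182e-05,
        1.46361364e+00, -2.15280530e-01]), 'joint_vel': array([-0.00085316, -0.00072208, -0.00186828,  0.00025679, -0.0013684 ,
        0.00019793]), 'joint_torque': array([-9.26820553e-05, -4.37803781e+01, -2.24735749e+01,  7.14131375e-02,
        3.12375405e-02,  1.48007661e-05]), 'tool_pos': array([ 0.17395592, -0.5217561 ,  0.23875505]), 'orientation': array([ 0.96897604,  1.34440139, -0.96895492]), 'contact_force': array([ 1.19321495,  0.22360522, -0.55308719]), 'moment': array([ 0.00347368,  0.01326884, -0.01233523]), 'width': 0.08802534094247164}
```

View pics/side0.png

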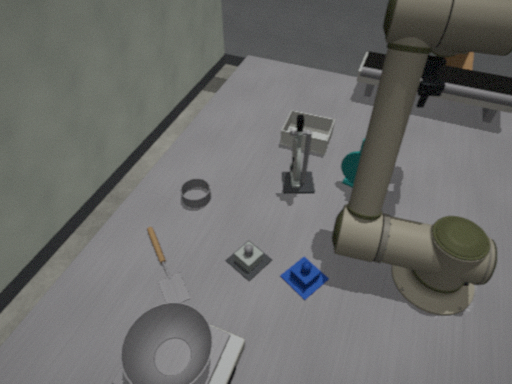

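View pics/top0.png

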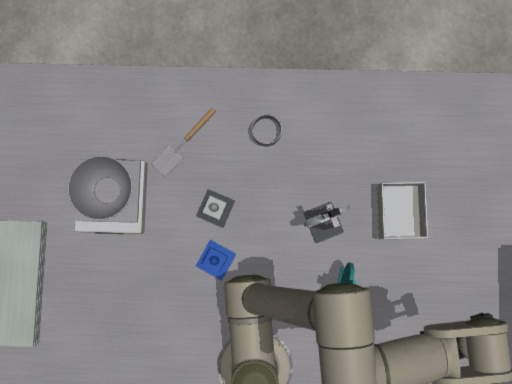

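```bash
python3 - <<'E'
from h import *
out=[]
for n,c in [('top',(325,220)),('side',(300,160))]:
    s=snapshot(n)
    im=cv2.cvtColor(s['img'],cv2.COLOR_RGB2BGR); x,y=c
    k=8
    cr=cv2.resize(im[y-35:y+35,x-35:x+35],None,fx=k,fy=k,interpolation=cv2.INTER_CUBIC)
    cr=cr[:, :]
    out.append(cr); print(s['intrinsics'].tolist())
cv2.imwrite('pics/c1.png',cv2.resize(np.hstack(out),(800,400)))
s=snapshot('top')
r=models.regions_of('stand',s)
for d in r[:2]:
    print(d['confidence'],d['region'].sum(),cv2.minAreaRect(np.argwhere(d['region'])[:,::-1].astype(np.float32)))
r=models.regions_of('stud_block',s)
for d in r[:2]:
    print(d['confidence'],d['region'].sum(),cv2.minAreaRect(np.argwhere(d['region'])[:,::-1].astype(np.float32)))
E
```

```text
[[485.40806364205173, 0.0, 249.45724000377982], [0.0, 485.40806364205173, 197.32945000575248], [0.0, 0.0, 1.0]]
[[369.53138917636284, 0.0, 254.0296749804823], [0.0, 369.53138917636284, 195.49222281881762], [0.0, 0.0, 1.0]]
0.72 784 ((322.96551513671875, 222.41378784179688), (33.79655075073242, 31.568206787109375), 68.19859313964844)
0.7 956 ((214.72824096679688, 208.3329315185547), (32.16022491455078, 31.384109497070312), 22.833654403686523)
0.62 902 ((215.923095703125, 260.3846130371094), (30.760610580444336, 30.512540817260742), 29.744882583618164)
```

View pics/c1.png

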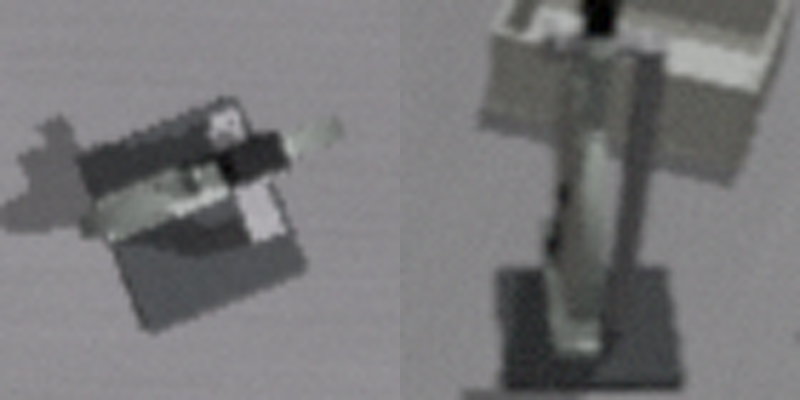

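```bash
cat >> h.py <<'E'
def pix2plane(s,uv,z):
    K=s['intrinsics'];C=cv2.Rodrigues(np.array(s['rvec'],float))[0];o=-C.T@np.ravel(s['tvec'])
    d=C.T@np.linalg.inv(K)@np.array([uv[0],uv[1],1.]); return o+d*(z-o[2])/d[2]
E
python3 - <<'E'
from h import *
s=snapshot('top')
P=[]
for u,v in [(150,330),(305,265),(228,97),(82,160)]:
    uv=(290+u*70/400-.5,185+v*70/400-.5); P.append(pix2plane(s,uv,.01))
P=np.array(P);print(P.round(4),P.mean(0))
for a,b in [(0,1),(1,2),(2,3),(3,0)]: d=P[b]-P[a]; print(np.linalg.norm(d),np.degrees(np.arctan2(d[1],d[0])))
print(proj(s,[[.512,.146,.076]]))
r=models.regions_of('stud_block',s)[0]; 
E
```

```text
[[ 0.4064 -0.19    0.01  ]
 [ 0.446  -0.2784  0.01  ]
 [ 0.542  -0.2332  0.01  ]
 [ 0.5033 -0.1494  0.01  ]] [ 0.47443487 -0.21275435  0.01      ]
0.09694741413220048 -65.88243363064899
0.10611206894652941 25.21680411856108
0.09232016178223401 114.77819213754832
0.10506022477451746 -157.299273976555
[[212.91911942 206.07600482]]
```

```bash
cat >> h.py <<'E'
def tool(head, flip=1):
    # jaw (tool z) along flip*gauge y, tool x down
    z=flip*np.array([-np.sin(head),np.cos(head),0]); x=np.array([0,0,-1.]); return np.column_stack([x,np.cross(z,x),z])
def rel(p,Rt):
    o=robot.observe(); R0=R.from_rotvec(o['orientation']).as_matrix(); p0=np.array(o['tool_pos'])
    print('shift cm',(R0.T@(np.array(p)-p0)*100).round(2),'turn',R.from_matrix(R0.T@Rt).as_rotvec().round(3)); return R0
def st():
    o=robot.observe(); print({k:np.round(o[k],3).tolist() for k in ['time','qpos','tool_pos','contact_force','moment','width']}); print(R.from_rotvec(o['orientation']).as_matrix().round(3).tolist()); return o
E
python3 - <<'E'
from h import *
st()
for f in (1,-1): rel([.488,-.208,.40],tool(.42,f))
s=snapshot('top')
print(show(models.boxes_of('handle',s)))
s=snapshot('side')
print(show(models.boxes_of('handle',s)))
E
```

```text
{'time': 1.35, 'qpos': [-1.464, 0.381, 1.297, -0.0, 1.464, -0.215], 'tool_pos': [0.174, -0.522, 0.239], 'contact_force': [0.147, 0.104, 0.166], 'moment': [0.025, 0.059, -0.01], 'width': 0.088}
[[-0.0, 0.949, 0.316], [0.0, 0.316, -0.949], [-1.0, -0.0, -0.0]]
shift cm [-16.12  39.72 -19.83] turn [3.043 0.    0.   ]
shift cm [-16.12  39.72 -19.83] turn [-0.098 -0.     0.   ]
[([0.309, -0.278, 0.099], 0.77), ([0.479, -0.196, 0.172], 0.7)]
[([0.48, -0.19, 0.154], 0.63), ([0.311, -0.28, 0.087], 0.57), ([0.461, -0.212, 0.01], 0.47)]
```

Call:
step_arm --deltas '[{"tx": -4}, {"tx": -4}, {"tx": -4}, {"tx": -4}, {"ty": 2, "tz": -1}, {"ty": 3, "tz": -1.5}, {"ty": 3, "tz": -1.5}, {"ty": 3, "tz": -1.5}, {"ty": 3, "tz": -1.5}, {"ty": 3, "tz": -1.5}]'

```text
invalid input
```

Call:
step_arm --deltas '[{"ty": 3, "tz": -1.5}, {"ty": 3, "tz": -1.5}, {"ty": 3, "tz": -1.5}, {"ty": 3, "tz": -1.5}, {"ty": 3, "tz": -1.5}, {"ty": 3, "tz": -1.5}, {"ty": 3, "tz": -1.5}, {"ty": 1.5, "tz": -0.8}, {"ax": -0.1}, {}]'

```text
invalid input
```

```bash
python3 - <<'E'
from h import *
st()
out=[]
for n in ['top','side']:
    s=snapshot(n); save(s,n+'1')
    print(show(models.tip_of('handle',s)),show(models.tip_of('peg_top',s)))
    u,v=proj(s,[.488,-.208,.25])[0].astype(int)
    im=cv2.cvtColor(s['img'],cv2.COLOR_RGB2BGR)[v-40:v+40,u-40:u+40]
    out.append(cv2.resize(im,(400,400),interpolation=cv2.INTER_CUBIC))
cv2.imwrite('pics/c2.png',np.hstack(out))
rel([.488,-.208,.248],tool(.42,-1))
E
```

```text
{'time': 1.55, 'qpos': [-1.464, 0.381, 1.297, -0.0, 1.464, -0.215], 'tool_pos': [0.174, -0.522, 0.239], 'contact_force': [-0.221, 0.244, 0.096], 'moment': [-0.055, 0.032, -0.019], 'width': 0.088}
[[-0.0, 0.949, 0.316], [0.0, 0.316, -0.949], [-1.0, -0.0, -0.0]]
[([0.486, -0.209, 0.263], 0.85), ([0.558, 0.487, 0.067], 0.68), ([0.488, -0.211, 0.036], 0.65), ([0.272, -0.279, 0.232], 0.51)] [([0.485, -0.211, 0.234], 0.74)]
[([0.274, -0.279, 0.232], 0.75), ([0.49, -0.21, 0.266], 0.68)] []
shift cm [ -0.92  39.72 -19.83] turn [-0.098  0.    -0.   ]
```

View pics/c2.png

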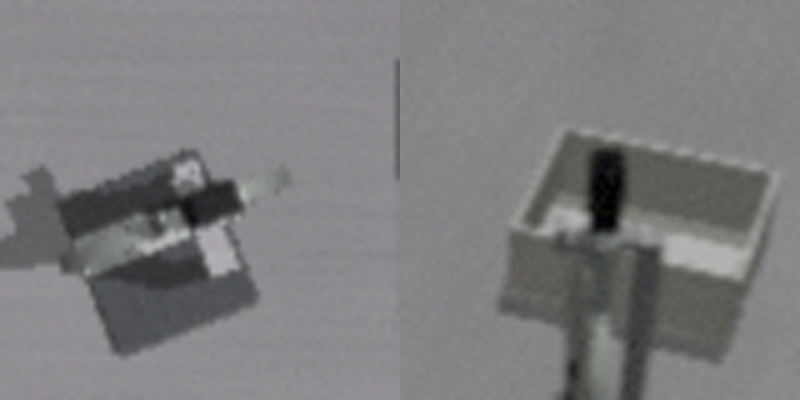

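Call:
step_arm --deltas '[{"gripper": 8.8, "tx": -4, "ty": 0, "tz": 0, "ax": 0, "ay": 0, "az": 0}, {"gripper": 8.8, "tx": -4, "ty": 0, "tz": 0, "ax": 0, "ay": 0, "az": 0}, {"gripper": 8.8, "tx": -4, "ty": 0, "tz": 0, "ax": 0, "ay": 0, "az": 0}, {"gripper": 8.8, "tx": -4, "ty": 2, "tz": -1, "ax": 0, "ay": 0, "az": 0}, {"gripper": 8.8, "tx": 0, "ty": 3, "tz": -1.5, "ax": 0, "ay": 0, "az": 0}, {"gripper": 8.8, "tx": 0, "ty": 3, "tz": -1.5, "ax": 0, "ay": 0, "az": 0}, {"gripper": 8.8, "tx": 0, "ty": 3, "tz": -1.5, "ax": 0, "ay": 0, "az": 0}, {"gripper": 8.8, "tx": 0, "ty": 3, "tz": -1.5, "ax": 0, "ay": 0, "az": 0}, {"gripper": 8.8, "tx": 0, "ty": 3, "tz": -1.5, "ax": 0, "ay": 0, "az": 0}, {"gripper": 8.8, "tx": 0, "ty": 3, "tz": -1.5, "ax": 0, "ay": 0, "az": 0}]'

```text
time: 2.85
tool_pos: [0.3328, -0.3625, 0.3988]
orientation: [0.969, 1.344, -0.969]
contact_force: [0.4, -1.1, -0.8]
width: 0.088
```

Call:
step_arm --deltas '[{"gripper": 8.8, "tx": 0, "ty": 3, "tz": -1.5, "ax": 0, "ay": 0, "az": 0}, {"gripper": 8.8, "tx": 0, "ty": 3, "tz": -1.5, "ax": 0, "ay": 0, "az": 0}, {"gripper": 8.8, "tx": 0, "ty": 3, "tz": -1.5, "ax": 0, "ay": 0, "az": 0}, {"gripper": 8.8, "tx": 0, "ty": 3, "tz": -1.5, "ax": 0, "ay": 0, "az": 0}, {"gripper": 8.8, "tx": 0, "ty": 3, "tz": -1.5, "ax": 0, "ay": 0, "az": 0}, {"gripper": 8.8, "tx": 0, "ty": 3, "tz": -1.5, "ax": 0, "ay": 0, "az": 0}, {"gripper": 8.8, "tx": 0, "ty": 1.5, "tz": -0.7, "ax": 0, "ay": 0, "az": 0}, {"gripper": 8.8, "tx": 0, "ty": 0, "tz": 0, "ax": -0.1, "ay": 0, "az": 0}, {"gripper": 8.8, "tx": 0, "ty": 0, "tz": 0, "ax": 0, "ay": 0, "az": 0}]'

```text
time: 3.75
tool_pos: [0.4867, -0.2095, 0.3986]
orientation: [0.892, 1.381, -0.892]
contact_force: [-0.4, -0.4, -0.5]
width: 0.0879
```

```bash
python3 - <<'E'
from h import *
st()
rel([.488,-.209,.248],tool(.42,-1))
s=snapshot('side'); save(s,'side2')
print(show(models.tip_of('handle',s)))
E
```

```text
{'time': 3.75, 'qpos': [-0.63, 0.285, 0.991, 0.0, 1.865, 0.517], 'tool_pos': [0.487, -0.209, 0.399], 'contact_force': [-0.387, -0.403, -0.476], 'moment': [-0.001, -0.003, -0.017], 'width': 0.088}
[[-0.0, 0.911, 0.411], [0.0, 0.411, -0.911], [-1.0, -0.0, -0.0]]
shift cm [1.506e+01 1.400e-01 1.000e-02] turn [ 0.004 -0.     0.   ]
[([0.276, -0.277, 0.228], 0.73), ([0.488, -0.211, 0.264], 0.66)]
```

View pics/side2.png

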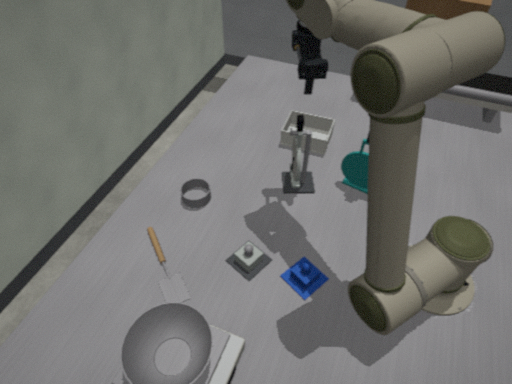

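Call:
step_arm --deltas '[{"gripper": 8.8, "tx": 3, "ty": 0.1, "tz": 0, "ax": 0, "ay": 0, "az": 0}, {"gripper": 8.8, "tx": 3, "ty": 0, "tz": 0, "ax": 0, "ay": 0, "az": 0}, {"gripper": 8.8, "tx": 3, "ty": 0, "tz": 0, "ax": 0, "ay": 0, "az": 0}, {"gripper": 8.8, "tx": 3, "ty": 0, "tz": 0, "ax": 0, "ay": 0, "az": 0}, {"gripper": 8.8, "tx": 2, "ty": 0, "tz": 0, "ax": 0, "ay": 0, "az": 0}, {"gripper": 8.8, "tx": 1.1, "ty": 0, "tz": 0, "ax": 0, "ay": 0, "az": 0}, {"gripper": 8.8, "tx": 0, "ty": 0, "tz": 0, "ax": 0, "ay": 0, "az": 0}, {"gripper": 5, "tx": 0, "ty": 0, "tz": 0, "ax": 0, "ay": 0, "az": 0}]'

```text
time: 4.65
tool_pos: [0.4875, -0.2099, 0.2487]
orientation: [0.894, 1.378, -0.894]
contact_force: [0.1, -0.3, 0.9]
width: 0.0821
```

```bash
python3 - <<'E'
from h import *
st()
out=[]
for n in ['top','side']:
    s=snapshot(n)
    u,v=proj(s,[.488,-.208,.25])[0].astype(int)
    im=cv2.cvtColor(s['img'],cv2.COLOR_RGB2BGR)[v-40:v+40,u-40:u+40]
    out.append(cv2.resize(im,(400,400),interpolation=cv2.INTER_CUBIC))
cv2.imwrite('pics/c3.png',np.hstack(out))
E
```

```text
{'time': 4.65, 'qpos': [-0.63, 0.339, 1.333, -0.0, 1.468, 0.52], 'tool_pos': [0.488, -0.21, 0.249], 'contact_force': [0.118, -0.326, 0.888], 'moment': [0.047, -0.001, -0.002], 'width': 0.082}
[[0.001, 0.913, 0.408], [-0.001, 0.408, -0.913], [-1.0, 0.001, 0.001]]
```

View pics/c3.png

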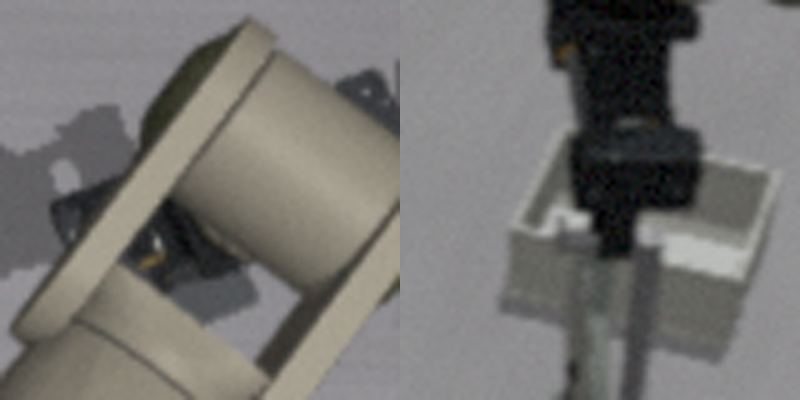

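Fingers straddle the handle at crop (615,230). Close.

Call:
step_arm --deltas '[{"gripper": 3, "tx": 0, "ty": 0, "tz": 0, "ax": 0, "ay": 0, "az": 0}, {"gripper": 2, "tx": 0, "ty": 0, "tz": 0, "ax": 0, "ay": 0, "az": 0}, {"gripper": 1, "tx": 0, "ty": 0, "tz": 0, "ax": 0, "ay": 0, "az": 0}, {"gripper": 1, "tx": 0, "ty": 0, "tz": 0, "ax": 0, "ay": 0, "az": 0}, {"gripper": 1, "tx": 0, "ty": 0, "tz": 0, "ax": 0, "ay": 0, "az": 0}, {"gripper": 1, "tx": 0, "ty": 0, "tz": 0, "ax": 0, "ay": 0, "az": 0}, {"gripper": 1, "tx": 0, "ty": 0, "tz": 0, "ax": 0, "ay": 0, "az": 0}]' --newtons 45

```text
time: 5.45
tool_pos: [0.4872, -0.2094, 0.2478]
orientation: [0.893, 1.38, -0.893]
contact_force: [-0.8, 1.2, 1.0]
width: 0.0274
```

Call:
step_arm --deltas '[{"gripper": 1, "tx": -0.6, "ty": 0, "tz": 0, "ax": 0, "ay": 0, "az": 0}, {"gripper": 1, "tx": -0.7, "ty": 0, "tz": 0, "ax": 0, "ay": 0, "az": 0}, {"gripper": 1, "tx": -0.6, "ty": 0, "tz": 0, "ax": 0, "ay": 0, "az": 0}, {"gripper": 1, "tx": 0, "ty": 0, "tz": 0, "ax": 0, "ay": 0, "az": 0}, {"gripper": 1, "tx": 0, "ty": 0, "tz": 0, "ax": 0, "ay": 0, "az": 0}]'

```text
time: 5.95
tool_pos: [0.4872, -0.2095, 0.2668]
orientation: [0.893, 1.38, -0.893]
contact_force: [-0.3, 0.5, -3.6]
width: 0.0275
```

```bash
python3 - <<'E'
from h import *
st()
s=snapshot('side')
u,v=proj(s,[.488,-.208,.2])[0].astype(int)
im=cv2.cvtColor(s['img'],cv2.COLOR_RGB2BGR)[v-40:v+40,u-40:u+40]
cv2.imwrite('pics/c4.png',cv2.resize(im,(480,480),interpolation=cv2.INTER_CUBIC))
E
```

```text
{'time': 5.95, 'qpos': [-0.629, 0.327, 1.298, -0.0, 1.516, 0.52], 'tool_pos': [0.487, -0.21, 0.267], 'contact_force': [-0.263, 0.488, -3.557], 'moment': [-0.045, -0.027, 0.026], 'width': 0.028}
[[0.0, 0.912, 0.409], [-0.0, 0.409, -0.912], [-1.0, -0.0, 0.0]]
```

View pics/c4.png

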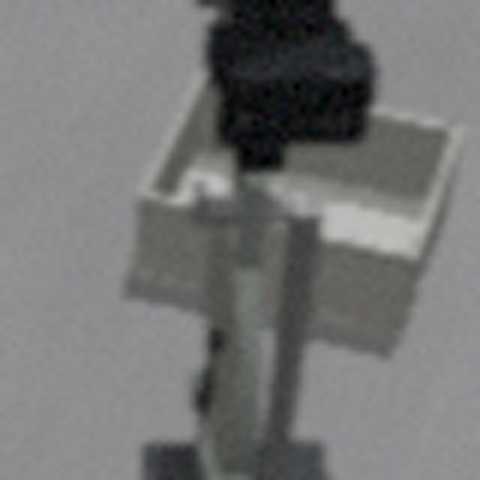

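Call:
step_arm --deltas '[{"gripper": 1, "tx": 0, "ty": 1, "tz": 0, "ax": 0, "ay": 0, "az": 0}, {"gripper": 1, "tx": 0, "ty": 1.5, "tz": 0, "ax": 0, "ay": 0, "az": 0}, {"gripper": 1, "tx": 0, "ty": 1.5, "tz": 0, "ax": 0, "ay": 0, "az": 0}, {"gripper": 1, "tx": 0, "ty": 1.5, "tz": 0, "ax": 0, "ay": 0, "az": 0}, {"gripper": 1, "tx": 0, "ty": 1.5, "tz": 0, "ax": 0, "ay": 0, "az": 0}, {"gripper": 1, "tx": 0, "ty": 1.5, "tz": 0, "ax": 0, "ay": 0, "az": 0}, {"gripper": 1, "tx": 0, "ty": 1.5, "tz": 0, "ax": 0, "ay": 0, "az": 0}, {"gripper": 1, "tx": 0, "ty": 1, "tz": 0, "ax": 0, "ay": 0, "az": 0}, {"gripper": 1, "tx": 0, "ty": 0, "tz": 0, "ax": 0, "ay": 0, "az": 0}]'

```text
time: 6.9
tool_pos: [0.5889, -0.1635, 0.2661]
orientation: [0.892, 1.381, -0.892]
contact_force: [-0.8, 0.5, -3.5]
width: 0.0277
```

```bash
python3 - <<'E'
from h import *
st()
s=snapshot('side');save(s,'side3')
print(show(models.tip_of('handle',s)),show(models.tip_of('foot_mid',s)))
E
```

```text
{'time': 6.9, 'qpos': [-0.464, 0.476, 1.062, 0.0, 1.604, 0.683], 'tool_pos': [0.589, -0.164, 0.266], 'contact_force': [-0.837, 0.477, -3.501], 'moment': [-0.161, 0.282, 0.041], 'width': 0.028}
[[-0.0, 0.912, 0.411], [0.0, 0.411, -0.912], [-1.0, -0.0, -0.001]]
[([0.591, -0.162, 0.282], 0.68)] [([0.588, -0.16, 0.054], 0.67), ([0.276, -0.274, 0.001], 0.57), ([0.588, -0.161, 0.05], 0.17)]
```

View pics/side3.png

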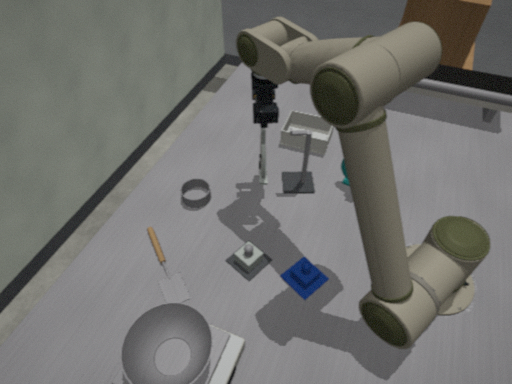

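Call:
step_arm --deltas '[{"gripper": 1, "tx": -1.7, "ty": 0, "tz": -1, "ax": 0, "ay": 0, "az": 0}, {"gripper": 1, "tx": -1.7, "ty": 0, "tz": -2, "ax": 0, "ay": 0, "az": 0}, {"gripper": 1, "tx": -1.7, "ty": 0, "tz": -3, "ax": 0, "ay": 0, "az": 0}, {"gripper": 1, "tx": -1.7, "ty": 0, "tz": -3, "ax": 0, "ay": 0, "az": 0}, {"gripper": 1, "tx": -1.7, "ty": 0, "tz": -3, "ax": 0, "ay": 0, "az": 0}, {"gripper": 1, "tx": -1.7, "ty": 0, "tz": -3, "ax": 0, "ay": 0, "az": 0}, {"gripper": 1, "tx": -1.7, "ty": 0, "tz": -3, "ax": 0, "ay": 0, "az": 0}, {"gripper": 1, "tx": -1.7, "ty": 0, "tz": -3, "ax": 0, "ay": 0, "az": 0}, {"gripper": 1, "tx": -1.7, "ty": 0, "tz": -3, "ax": 0, "ay": 0, "az": 0}, {"gripper": 1, "tx": -1.7, "ty": 0, "tz": -3, "ax": 0, "ay": 0, "az": 0}]'

```text
time: 8.05
tool_pos: [0.4759, 0.0825, 0.4378]
orientation: [0.894, 1.379, -0.894]
contact_force: [0.6, -0.4, -3.4]
width: 0.0275
```

Call:
step_arm --deltas '[{"gripper": 1, "tx": -1.7, "ty": 0, "tz": -3, "ax": 0, "ay": 0, "az": 0}, {"gripper": 1, "tx": -1.7, "ty": 0, "tz": -3, "ax": 0, "ay": 0, "az": 0}, {"gripper": 1, "tx": -1.7, "ty": 0, "tz": -3, "ax": 0, "ay": 0, "az": 0}, {"gripper": 1, "tx": -1.7, "ty": 0, "tz": -3, "ax": 0, "ay": 0, "az": 0}, {"gripper": 1, "tx": 0, "ty": 0, "tz": -1.5, "ax": 0, "ay": 0, "az": 0}, {"gripper": 1, "tx": 0, "ty": 0, "tz": 0, "ax": -0.05, "ay": 0, "az": 0}, {"gripper": 1, "tx": 0, "ty": 0, "tz": 0, "ax": -0.1, "ay": 0, "az": 0}, {"gripper": 1, "tx": 0, "ty": 0, "tz": 0, "ax": -0.1, "ay": 0, "az": 0}, {"gripper": 1, "tx": 0, "ty": 0, "tz": 0, "ax": -0.1, "ay": 0, "az": 0}, {"gripper": 1, "tx": 0, "ty": 0, "tz": 0, "ax": -0.1, "ay": 0, "az": 0}]'

```text
time: 9.05
tool_pos: [0.4214, 0.2045, 0.505]
orientation: [0.544, 1.501, -0.544]
contact_force: [0.0, 0.6, -3.8]
width: 0.0275
```

Call:
step_arm --deltas '[{"gripper": 1, "tx": 0, "ty": 0, "tz": 0, "ax": -0.12, "ay": 0, "az": 0}, {"gripper": 1, "tx": 0, "ty": 0, "tz": 0, "ax": -0.12, "ay": 0, "az": 0}, {"gripper": 1, "tx": 0, "ty": 0, "tz": 0, "ax": -0.12, "ay": 0, "az": 0}, {"gripper": 1, "tx": 0, "ty": 0, "tz": 0, "ax": -0.12, "ay": 0, "az": 0}, {"gripper": 1, "tx": 0, "ty": 0, "tz": 0, "ax": -0.12, "ay": 0, "az": 0}, {"gripper": 1, "tx": 0, "ty": 0, "tz": 0, "ax": -0.12, "ay": 0, "az": 0}, {"gripper": 1, "tx": 0, "ty": 0, "tz": 0, "ax": -0.12, "ay": 0, "az": 0}, {"gripper": 1, "tx": 0, "ty": 0, "tz": 0, "ax": -0.12, "ay": 0, "az": 0}, {"gripper": 1, "tx": 0, "ty": 0, "tz": 0, "ax": -0.07, "ay": 0, "az": 0}, {"gripper": 1, "tx": 0, "ty": 0, "tz": 0, "ax": 0, "ay": 0, "az": 0}]'

```text
time: 10.05
tool_pos: [0.4215, 0.2046, 0.505]
orientation: [-0.26, 1.555, 0.26]
contact_force: [0.1, 0.4, -2.7]
width: 0.0275
```

```bash
python3 - <<'E'
from h import *
st()
s=snapshot('side');save(s,'side4')
for k in ['handle','foot_mid','pointer_tip','mark_tip']: print(k,show(models.tip_of(k,s)))
cv2.imwrite('pics/c5.png',cv2.resize(cv2.cvtColor(s['img'],cv2.COLOR_RGB2BGR)[100:300,100:350],(750,600),interpolation=cv2.INTER_CUBIC))
E
```

```text
{'time': 10.05, 'qpos': [0.198, 0.189, 0.826, -0.0, 2.126, -0.132], 'tool_pos': [0.421, 0.205, 0.505], 'contact_force': [0.11, 0.41, -2.655], 'moment': [-0.018, -0.095, -0.018], 'width': 0.027}
[[0.001, -0.325, 0.946], [0.0, 0.946, 0.325], [-1.0, -0.0, 0.001]]
handle [([0.421, 0.205, 0.521], 0.65), ([0.279, -0.277, 0.23], 0.57)]
foot_mid [([0.422, 0.209, 0.295], 0.72)]
pointer_tip [([0.417, 0.212, 0.313], 0.51)]
mark_tip [([0.434, 0.224, 0.315], 0.47)]
```

View pics/side4.png

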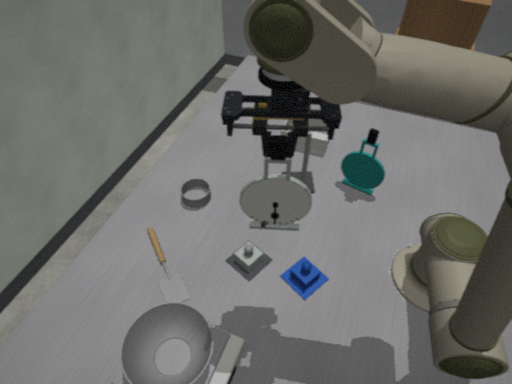

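View zoom.

```bash
python3 - <<'E'
from h import *
s=snapshot('side')
cv2.imwrite('pics/c6.png',cv2.resize(cv2.cvtColor(s['img'],cv2.COLOR_RGB2BGR)[165:235,230:322],(788,600),interpolation=cv2.INTER_CUBIC))
for k in ['pointer_tip','mark_tip']: print(k,show(models.tip_of(k,s)))
gx=np.array([-.325,.946,0]);gy=np.array([-.946,-.325,0]);gz=np.array([0,0,1.])
c=np.array([.4215,.2046,.505-.2128+.082])
C=c+gx*.008
pts=[C]+[C+.062*(-np.cos(t)*gz-np.sin(t)*gy) for t in np.arange(0,.61,.1)]
for p in proj(s,pts): print(((p-[230,165]+.5)*[788/92,600/70]).round(0))
E
```

```text
pointer_tip [([0.418, 0.212, 0.315], 0.65)]
mark_tip [([0.435, 0.224, 0.314], 0.5), ([0.554, 0.489, 0.069], 0.26)]
[388. 328.]
[378. 485.]
[354. 483.]
[330. 480.]
[307. 475.]
[284. 469.]
[263. 461.]
[242. 452.]
```

View pics/c6.png

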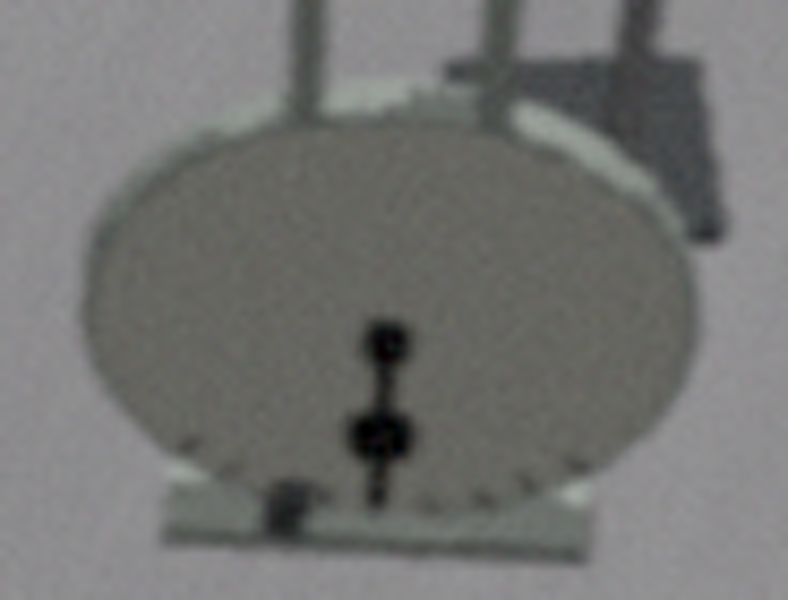

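Call:
step_arm --deltas '[{"gripper": 1, "tx": 0, "ty": 0, "tz": 0, "ax": 0, "ay": 0.04, "az": 0}, {"gripper": 1, "tx": 0, "ty": 0, "tz": 0, "ax": 0, "ay": 0.06, "az": 0}, {"gripper": 1, "tx": 0, "ty": 0, "tz": 0, "ax": 0, "ay": 0.08, "az": 0}, {"gripper": 1, "tx": 0, "ty": 0, "tz": 0, "ax": 0, "ay": 0.08, "az": 0}, {"gripper": 1, "tx": 0, "ty": 0, "tz": 0, "ax": 0, "ay": 0.05, "az": 0}, {"gripper": 1, "tx": 0, "ty": 0, "tz": 0, "ax": 0, "ay": 0.03, "az": 0}, {"gripper": 1, "tx": 0, "ty": 0, "tz": 0, "ax": 0, "ay": 0, "az": 0}, {"gripper": 1, "tx": 0, "ty": 0, "tz": 0, "ax": 0, "ay": 0, "az": 0}, {"gripper": 1, "tx": 0, "ty": 0, "tz": 0, "ax": 0, "ay": 0, "az": 0}, {"gripper": 1, "tx": 0, "ty": 0, "tz": 0, "ax": 0, "ay": 0, "az": 0}]'

```text
time: 11.45
tool_pos: [0.4215, 0.205, 0.5052]
orientation: [-0.316, 1.889, 0.223]
contact_force: [-1.1, 0.2, -3.7]
width: 0.0271
```

Call:
step_arm --deltas '[{"gripper": 1, "tx": 0, "ty": 0, "tz": 0, "ax": 0, "ay": 0, "az": 0}, {"gripper": 1, "tx": 0, "ty": 0, "tz": 0, "ax": 0, "ay": 0, "az": 0}, {"gripper": 1, "tx": 0, "ty": 0, "tz": 0, "ax": 0, "ay": 0, "az": 0}, {"gripper": 1, "tx": 0, "ty": 0, "tz": 0, "ax": 0, "ay": 0, "az": 0}, {"gripper": 1, "tx": 0, "ty": 0, "tz": 0, "ax": 0, "ay": 0, "az": 0}, {"gripper": 1, "tx": 0, "ty": 0, "tz": 0, "ax": 0, "ay": 0, "az": 0}, {"gripper": 1, "tx": 0, "ty": 0, "tz": 0, "ax": 0, "ay": 0, "az": 0}, {"gripper": 1, "tx": 0, "ty": 0, "tz": 0, "ax": 0, "ay": 0, "az": 0}]'

```text
time: 12.25
tool_pos: [0.4218, 0.205, 0.5047]
orientation: [-0.316, 1.891, 0.223]
contact_force: [0.4, 0.1, -4.3]
width: 0.0279
```

```bash
cat >> h.py <<'E'
def gauge():
    o=robot.observe(); T=R.from_rotvec(o['orientation']).as_matrix()
    gx,gy,gz=T[:,1],-T[:,2],-T[:,0]; f=o['tool_pos']-.2128*gz
    print('foot',f.round(4),'tilt',np.arctan2(-gy[2],gz[2]).round(4) if 0 else round(float(np.arcsin(gy[2])),4),'xpitch',round(float(gx[2]),4)); return f,gx,gy,gz
def look(name,half=40):
    s=snapshot('side'); f,gx,gy,gz=gauge(); C=f+gz*.082+gx*.008
    u,v=proj(s,C)[0].astype(int)
    k=600/(2*half); cr=cv2.cvtColor(s['img'],cv2.COLOR_RGB2BGR)[v-half:v+half,u-half:u+half]
    cv2.imwrite(f'pics/{name}.png',cv2.resize(cr,(600,600),interpolation=cv2.INTER_CUBIC))
    for t in (.2,.3,.4,.5): print(t,((proj(s,C+.062*(-np.cos(t)*gz-np.sin(t)*gy))[0]-[u-half,v-half]+.5)*k).round(0))
    for n in ['pointer_tip','mark_tip','foot_mid','handle','stud_top']:
        l=models.tip_of(n,s); print(n,show(l))
        if n in('pointer_tip','mark_tip') and l:
            d=np.array(l[0]['xyz'])-C; print('  ang',np.arctan2(-d@gy,-d@gz).round(3))
    return s
E
python3 - <<'E'
from h import *
st(); look('c7')
E
```

```text
{'time': 12.25, 'qpos': [0.22, 0.361, 0.624, -0.061, 2.493, -0.154], 'tool_pos': [0.422, 0.205, 0.505], 'contact_force': [0.364, 0.084, -4.344], 'moment': [0.077, -0.548, -0.042], 'width': 0.028}
[[-0.315, -0.325, 0.892], [-0.108, 0.946, 0.306], [-0.943, 0.0, -0.334]]
foot [0.3547 0.1819 0.3041] tilt 0.34 xpitch -0.0
0.2 [317. 447.]
0.3 [295. 447.]
0.4 [274. 446.]
0.5 [253. 443.]
pointer_tip [([0.378, 0.196, 0.318], 0.67)]
  ang 0.336
mark_tip []
foot_mid [([0.355, 0.185, 0.307], 0.78), ([0.278, -0.277, -0.003], 0.65), ([0.376, 0.204, 0.319], 0.23)]
handle [([0.276, -0.275, 0.235], 0.62)]
stud_top [([0.517, -0.462, -0.003], 0.68), ([0.511, 0.146, 0.074], 0.48), ([0.336, 0.142, 0.076], 0.47)]
```

View pics/c7.png

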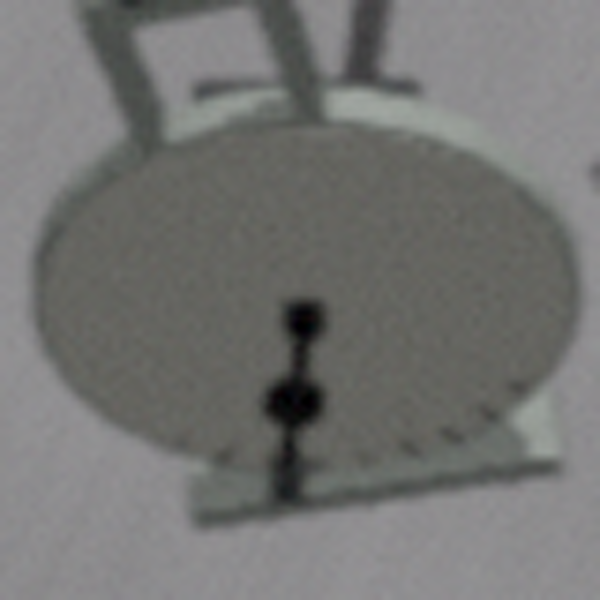

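Call:
step_arm --deltas '[{"gripper": 1, "tx": 0, "ty": 0, "tz": 0, "ax": 0, "ay": -0.06, "az": 0}, {"gripper": 1, "tx": 0, "ty": 0, "tz": 0, "ax": 0, "ay": -0.08, "az": 0}, {"gripper": 1, "tx": 0, "ty": 0, "tz": 0, "ax": 0, "ay": -0.08, "az": 0}, {"gripper": 1, "tx": 0, "ty": 0, "tz": 0, "ax": 0, "ay": -0.08, "az": 0}, {"gripper": 1, "tx": 0, "ty": 0, "tz": 0, "ax": 0, "ay": -0.04, "az": 0}, {"gripper": 1, "tx": 0, "ty": 0, "tz": 0, "ax": 0, "ay": 0, "az": 0}, {"gripper": 1, "tx": 1, "ty": -0.4, "tz": 0.4, "ax": 0, "ay": 0, "az": 0}, {"gripper": 1, "tx": 2, "ty": -0.8, "tz": 0.6, "ax": 0, "ay": 0, "az": 0}, {"gripper": 1, "tx": 2, "ty": -0.9, "tz": 0.7, "ax": 0, "ay": 0, "az": 0}, {"gripper": 1, "tx": 2, "ty": -0.9, "tz": 0.7, "ax": 0, "ay": 0, "az": 0}]'

```text
time: 13.55
tool_pos: [0.4551, 0.184, 0.4324]
orientation: [-0.26, 1.559, 0.26]
contact_force: [-0.4, -0.0, -3.0]
width: 0.0278
```

Call:
step_arm --deltas '[{"gripper": 1, "tx": 2, "ty": -0.9, "tz": 0.7, "ax": 0, "ay": 0, "az": 0}, {"gripper": 1, "tx": 2, "ty": -0.9, "tz": 0.7, "ax": 0, "ay": 0, "az": 0}, {"gripper": 1, "tx": 2, "ty": -0.9, "tz": 0.7, "ax": 0, "ay": 0, "az": 0}, {"gripper": 1, "tx": 2, "ty": -0.9, "tz": 0.7, "ax": 0, "ay": 0, "az": 0}, {"gripper": 1, "tx": 2, "ty": -0.9, "tz": 0.7, "ax": 0, "ay": 0, "az": 0}, {"gripper": 1, "tx": 1.5, "ty": -0.6, "tz": 0.4, "ax": 0, "ay": 0, "az": 0}, {"gripper": 1, "tx": 1, "ty": -0.4, "tz": 0.2, "ax": 0, "ay": 0, "az": 0}, {"gripper": 1, "tx": 0, "ty": 0, "tz": 0, "ax": 0, "ay": 0, "az": 0}, {"gripper": 1, "tx": 0, "ty": 0, "tz": 0, "ax": 0, "ay": 0, "az": 0}]'

```text
time: 14.45
tool_pos: [0.511, 0.1458, 0.3098]
orientation: [-0.26, 1.556, 0.26]
contact_force: [-0.8, 0.0, -2.6]
width: 0.0275
```

```bash
python3 - <<'E'
from h import *
st(); s=look('c8',60); save(s,'side8')
print(show(models.tip_of('stud_block',s)))
t=snapshot('top'); save(t,'top8')
for n in ['stud_top','stud_block','foot_mid']: print(show(models.tip_of(n,t)))
rel([.511,.145,.2838],tool(1.9,-1))
E
```

```text
{'time': 14.45, 'qpos': [0.055, 0.307, 1.206, 0.0, 1.63, -0.276], 'tool_pos': [0.511, 0.146, 0.31], 'contact_force': [-0.827, 0.034, -2.558], 'moment': [0.024, -0.098, -0.057], 'width': 0.027}
[[-0.0, -0.325, 0.946], [0.0, 0.946, 0.325], [-1.0, 0.0, -0.0]]
foot [0.5112 0.1459 0.0975] tilt -0.0007 xpitch -0.0002
0.2 [284. 369.]
0.3 [273. 367.]
0.4 [262. 364.]
0.5 [252. 361.]
pointer_tip [([0.505, 0.154, 0.12], 0.52)]
  ang -0.045
mark_tip [([0.525, 0.166, 0.122], 0.45)]
  ang 0.324
foot_mid [([0.277, -0.279, -0.002], 0.76), ([0.511, 0.15, 0.1], 0.57)]
handle [([0.511, 0.146, 0.325], 0.83), ([0.277, -0.275, 0.231], 0.78)]
stud_top [([0.338, 0.14, 0.076], 0.68), ([0.516, 0.146, 0.078], 0.41)]
[([0.34, 0.138, 0.001], 0.73), ([0.513, 0.146, -0.002], 0.64), ([0.512, 0.146, 0.102], 0.29)]
[]
[([0.341, 0.143, -0.002], 0.79), ([0.512, 0.146, -0.003], 0.75)]
[([0.268, -0.28, 0.001], 0.76)]
shift cm [ 2.6  -0.08 -0.02] turn [0.002 0.    0.   ]
```

View pics/c8.png

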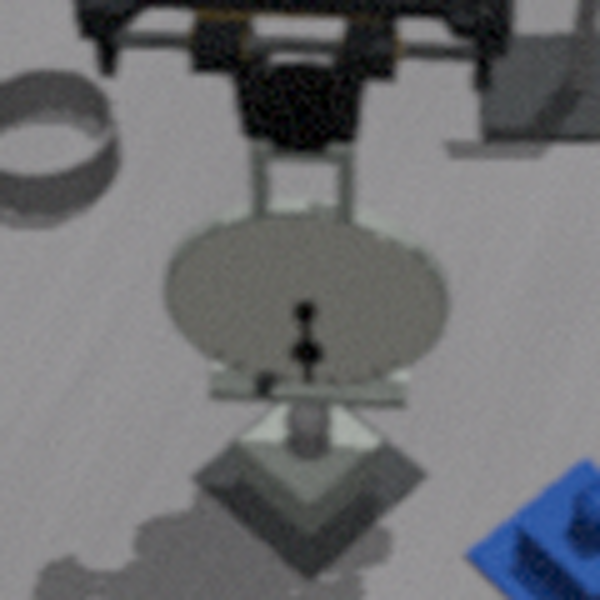

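Call:
step_arm --deltas '[{"gripper": 1, "tx": 0.6, "ty": 0, "tz": 0, "ax": 0, "ay": 0, "az": 0}, {"gripper": 1, "tx": 0.6, "ty": 0, "tz": 0, "ax": 0, "ay": 0, "az": 0}, {"gripper": 1, "tx": 0.5, "ty": 0, "tz": 0, "ax": 0, "ay": 0, "az": 0}, {"gripper": 1, "tx": 0.4, "ty": 0, "tz": 0, "ax": 0, "ay": 0, "az": 0}, {"gripper": 1, "tx": 0.3, "ty": 0, "tz": 0, "ax": 0, "ay": 0, "az": 0}, {"gripper": 1, "tx": 0.3, "ty": 0, "tz": 0, "ax": 0, "ay": 0, "az": 0}, {"gripper": 1, "tx": 0, "ty": 0, "tz": 0, "ax": 0, "ay": 0, "az": 0}, {"gripper": 1, "tx": 0, "ty": 0, "tz": 0, "ax": 0, "ay": 0, "az": 0}, {"gripper": 1, "tx": 0, "ty": 0, "tz": 0, "ax": 0, "ay": 0, "az": 0}]'

```text
time: 15.9
tool_pos: [0.5109, 0.1457, 0.283]
orientation: [-0.26, 1.555, 0.26]
contact_force: [-1.5, -0.2, -0.7]
width: 0.028
```

```bash
python3 - <<'E'
from h import *
st(); F=[]
for i in range(3):
    F.append(robot.observe()['contact_force']); s=snapshot('side')
print(np.mean(F,0))
look('c9',60)
E
```

```text
{'time': 15.9, 'qpos': [0.055, 0.319, 1.263, -0.0, 1.559, -0.276], 'tool_pos': [0.511, 0.146, 0.283], 'contact_force': [-1.549, -0.194, -0.734], 'moment': [-0.077, 0.188, -0.059], 'width': 0.028}
[[0.0, -0.325, 0.946], [-0.0, 0.946, 0.325], [-1.0, -0.0, 0.0]]
[-0.91492702  0.02535275 -0.92790772]
foot [0.511  0.1457 0.0701] tilt -0.0002 xpitch -0.0001
0.2 [285. 367.]
0.3 [275. 365.]
0.4 [264. 363.]
0.5 [254. 360.]
pointer_tip [([0.503, 0.15, 0.091], 0.64)]
  ang -0.091
mark_tip [([0.527, 0.162, 0.093], 0.47)]
  ang 0.332
foot_mid [([0.511, 0.149, 0.074], 0.97), ([0.276, -0.277, -0.002], 0.62)]
handle [([0.275, -0.274, 0.232], 0.7)]
stud_top [([0.336, 0.143, 0.078], 0.58), ([0.513, 0.145, 0.072], 0.49)]
```

View pics/c9.png

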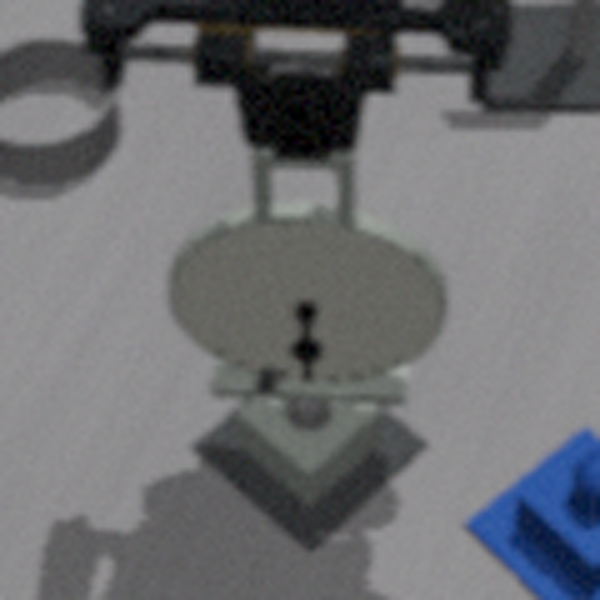

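Call:
step_arm --deltas '[{"gripper": 1, "tx": 0.01, "ty": 0, "tz": 0.43, "ax": 0, "ay": 0.02, "az": 0}, {"gripper": 1, "tx": 0.02, "ty": 0, "tz": 0.85, "ax": 0, "ay": 0.04, "az": 0}, {"gripper": 1, "tx": 0.02, "ty": 0, "tz": 0.85, "ax": 0, "ay": 0.04, "az": 0}, {"gripper": 1, "tx": 0.02, "ty": 0, "tz": 0.85, "ax": 0, "ay": 0.04, "az": 0}, {"gripper": 1, "tx": 0.02, "ty": 0, "tz": 0.85, "ax": 0, "ay": 0.04, "az": 0}, {"gripper": 1, "tx": 0.02, "ty": 0, "tz": 0.85, "ax": 0, "ay": 0.04, "az": 0}, {"gripper": 1, "tx": 0.02, "ty": 0, "tz": 0.85, "ax": 0, "ay": 0.04, "az": 0}, {"gripper": 1, "tx": 0.02, "ty": 0, "tz": 0.85, "ax": 0, "ay": 0.04, "az": 0}, {"gripper": 1, "tx": 0.01, "ty": 0, "tz": 0.64, "ax": 0, "ay": 0.03, "az": 0}, {"gripper": 1, "tx": 0, "ty": 0, "tz": 0.32, "ax": 0, "ay": 0.015, "az": 0}]'

```text
time: 17.35
tool_pos: [0.5798, 0.1694, 0.269]
orientation: [-0.317, 1.898, 0.223]
contact_force: [0.0, -0.8, -0.2]
width: 0.0277
```

Call:
step_arm --deltas '[{"gripper": 1, "tx": 0, "ty": 0, "tz": 0, "ax": 0, "ay": 0, "az": 0}, {"gripper": 1, "tx": 0, "ty": 0, "tz": 0, "ax": 0, "ay": 0, "az": 0}, {"gripper": 1, "tx": 0, "ty": 0, "tz": 0, "ax": 0, "ay": 0, "az": 0}, {"gripper": 1, "tx": 0, "ty": 0, "tz": 0, "ax": 0, "ay": 0, "az": 0}, {"gripper": 1, "tx": 0, "ty": 0, "tz": 0, "ax": 0, "ay": 0, "az": 0}, {"gripper": 1, "tx": 0, "ty": 0, "tz": 0, "ax": 0, "ay": 0, "az": 0}, {"gripper": 1, "tx": 0, "ty": 0, "tz": 0, "ax": 0, "ay": 0, "az": 0}, {"gripper": 1, "tx": 0, "ty": 0, "tz": 0, "ax": 0, "ay": 0, "az": 0}, {"gripper": 1, "tx": 0, "ty": 0, "tz": 0, "ax": 0, "ay": 0, "az": 0}, {"gripper": 1, "tx": 0, "ty": 0, "tz": 0, "ax": 0, "ay": 0, "az": 0}]'

```text
time: 18.35
tool_pos: [0.579, 0.1691, 0.27]
orientation: [-0.317, 1.896, 0.223]
contact_force: [0.0, 0.1, 0.0]
width: 0.0276
```

Call:
step_arm --deltas '[{"gripper": 1, "tx": 0, "ty": 0, "tz": 0, "ax": 0, "ay": 0, "az": 0}, {"gripper": 1, "tx": 0, "ty": 0, "tz": 0, "ax": 0, "ay": 0, "az": 0}, {"gripper": 1, "tx": 0, "ty": 0, "tz": 0, "ax": 0, "ay": 0, "az": 0}, {"gripper": 1, "tx": 0, "ty": 0, "tz": 0, "ax": 0, "ay": 0, "az": 0}, {"gripper": 1, "tx": 0, "ty": 0, "tz": 0, "ax": 0, "ay": 0, "az": 0}, {"gripper": 1, "tx": 0, "ty": 0, "tz": 0, "ax": 0, "ay": 0, "az": 0}, {"gripper": 1, "tx": 0, "ty": 0, "tz": 0, "ax": 0, "ay": 0, "az": 0}, {"gripper": 1, "tx": 0, "ty": 0, "tz": 0, "ax": 0, "ay": 0, "az": 0}, {"gripper": 1, "tx": 0, "ty": 0, "tz": 0, "ax": 0, "ay": 0, "az": 0}, {"gripper": 1, "tx": 0, "ty": 0, "tz": 0, "ax": 0, "ay": 0, "az": 0}]'

```text
time: 19.35
tool_pos: [0.579, 0.1691, 0.27]
orientation: [-0.317, 1.896, 0.223]
contact_force: [0.5, -1.1, -0.0]
width: 0.0276
```

```bash
python3 - <<'E'
from h import *
st(); F=[]
for i in range(3):
    F.append(robot.observe()['contact_force']); s=snapshot('side')
print(np.mean(F,0))
look('c10',30)
s=look('c11',60); save(s,'side11')
E
```

```text
{'time': 19.35, 'qpos': [0.118, 0.631, 0.816, -0.08, 2.032, -0.236], 'tool_pos': [0.579, 0.169, 0.27], 'contact_force': [0.463, -1.144, -0.023], 'moment': [0.05, -0.207, 0.032], 'width': 0.028}
[[-0.32, -0.325, 0.89], [-0.11, 0.946, 0.306], [-0.941, 0.0, -0.338]]
[ 0.4926653  -0.36184564 -0.23994564]
foot [0.5109 0.1457 0.0697] tilt 0.345 xpitch -0.0
0.2 [348. 436.]
0.3 [327. 436.]
0.4 [305. 434.]
0.5 [283. 432.]
pointer_tip [([0.534, 0.162, 0.085], 0.49)]
  ang 0.34
mark_tip []
foot_mid [([0.511, 0.147, 0.068], 0.68), ([0.511, 0.148, 0.071], 0.58)]
handle [([0.587, 0.173, 0.288], 0.7)]
stud_top [([0.335, 0.142, 0.075], 0.66), ([0.509, 0.145, 0.068], 0.6)]
foot [0.5109 0.1457 0.0697] tilt 0.345 xpitch 0.0
0.2 [324. 368.]
0.3 [313. 368.]
0.4 [302. 367.]
0.5 [291. 366.]
pointer_tip [([0.533, 0.163, 0.085], 0.54), ([0.739, 0.255, 0.003], 0.37)]
  ang 0.327
mark_tip []
foot_mid [([0.51, 0.152, 0.072], 0.7)]
handle [([0.586, 0.17, 0.287], 0.59)]
stud_top [([0.337, 0.143, 0.077], 0.61), ([0.513, 0.146, 0.07], 0.53)]
```

View pics/c10.png

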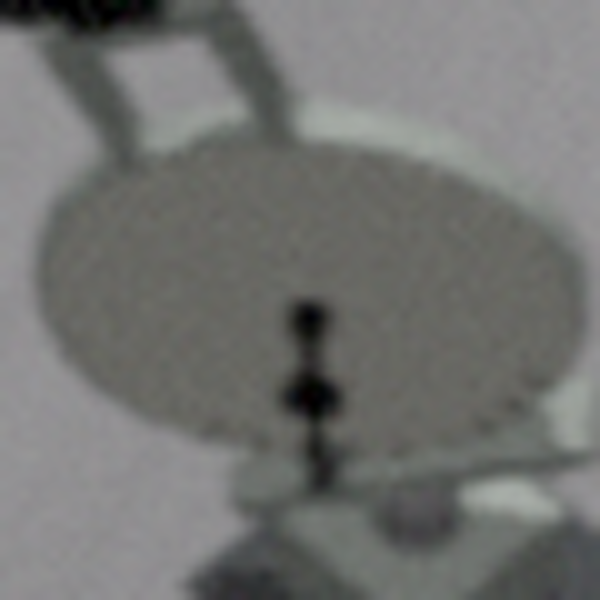

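View pics/c11.png

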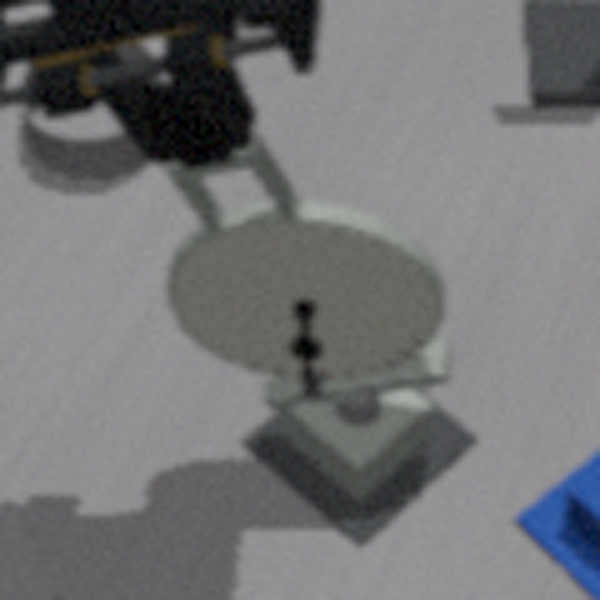

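```bash
python3 - <<'E'
from h import *
st(); print(robot.close_job()); st()
E
```

```text
{'time': 20.1, 'qpos': [0.118, 0.631, 0.816, -0.08, 2.032, -0.236], 'tool_pos': [0.579, 0.169, 0.27], 'contact_force': [-0.062, 0.267, 0.391], 'moment': [0.049, -0.243, -0.038], 'width': 0.028}
[[-0.32, -0.325, 0.89], [-0.11, 0.946, 0.306], [-0.941, -0.0, -0.338]]
the job is handed in; nothing more can be done
None
the job is handed in; nothing more can be done
```

I handed the job in at 20.1 s of the 54 s, with the gauge still held on the stud. No verdict was reported, so whether it passed is unconfirmed.

**What I did:** I gripped the handle at 45 N, raised the gauge 19 mm and drew it about 110 mm off the hook. I then turned its dial to the side camera and read the mark at about 0.33–0.35 rad. After that I set the foot level on the aluminium stud block (not the blue look-alike) and rocked the gauge about the middle of its foot.

**Last checks:**
- **Tilt:** 0.345 rad from the arm's own pose, with the dial face vertical.
- **Foot:** within about 2 mm of the stud's axis sideways.
- **Stud:** pressed down about 6–7 mm, from geometry and a rise of about 3 N in the upward force. The force readings are noisy by about 1 N.
- **Pointer:** settled in line with the mark in the close-up, with no movement between the last two pictures.
- **Bystanders:** I did not measure them again at the end. The arm stayed well clear of them.

**What disagreed:**
- The network did not find the mark in the final pictures, so the match there rests on the image alone.
- The last close-up suggests the mark is about 0.02 rad below the pointer. An earlier picture in the air suggested it was very slightly above. Both are inside the tolerance of about 0.07 rad.

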